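# Check pull on a bench spring gauge

## Robot

A 6-joint arm with a two-finger parallel gripper is mounted at the origin on a cart in front of the work surface, level with it; the furniture and walls round the work are solid. World frame = base frame: x ahead of the robot, y to its left, z up, the work surface at z = 0. Lengths are in m, angles in rad, forces in N, time in s.
With the tool pointing down it reaches from about 0.275 to 0.75 m from the base axis. Payload 10.2 kg.
Tool frame: the origin (TCP) lies midway between the tips of the shut fingers; the grasp point (between the pads) lies 19 mm behind it; x points along the fingers, z is the direction in which the jaws open and shut, and the axes are right-handed (so a half turn about x gives the same grasp; the last joint's range is limited). The gripper opens to 85 mm and grips with 20 to 120 N. Pads are 22 mm wide; open, the fingers measure 114 mm over their backs; the gripper's body (76 mm by 85 mm) begins 54 mm behind the grasp point. The pads swing forward as they close: fully open they stand 13 mm farther back than shut.
Start: joints at [-1.45, 0.313, 1.498, -0, 1.331, -0.223], TCP at [0.177, -0.494, 0.231] pointing down, gripper open.
Joint ranges: [-2.94, 2.94], [-0.97, 2.17], [0.19, 2.56], [-1.23, 4.37], [0.02, 3.11], [-2.88, 2.88]. Speed limits (rad/s): [2.39, 2.39, 3.01, 3.14, 3.14, 3.14].

## Interface

Orientations are given as a rotation vector (axis times angle).
In Python, from cell import monitor, get_image, job gives the robot as it stands.
- The arm moves only by the tool drive_tool, never from a script. Its argument "deltas" is a list that holds one entry, the list of rows, each a list of 7 numbers: the turn, a rotation vector about the tool's x, y, z in rad, then the shift along the tool's x, y, z in cm, then the finger opening in cm, from 0 to 8.54. A call has 1 to 20 rows; each row is the pose to reach, as a shift and turn from the pose commanded when the call began, along the tool's axes at that moment; what a row does not reach only later rows make up. A row lasts 1/10 s, in which the tool goes at most 50 mm and 8.59 degrees, less where a joint would pass 70% of its speed; a pose out of reach is approached as far as the arm can. A call with a gripper value outside its range is refused whole. The fingers move at their own pace and stop on an object; "grip_force" is the grip in N (left out, the last holds). Time passes only in rows, so rows that repeat a pose let the fingers close. It gives the time, the measured TCP pose, the force and the opening at its end, in the units of the state.
- monitor.observe(): the state, without advancing time (a new reading comes with each control period).
- get_image(name): name is "scene" or "top"; returns a dict with "img" (384x512x3 uint8, blue, green, red), "depth" (384x512 float32, m along the optical axis (not along the pixel's ray), 0 where there is no reading), "fx", "fy", "cx", "cy" (pixels), "k1" (the pictures are not rectified: a ray, as slopes to the right and down, at radius r is drawn at 1 + k1 r^2 times it, then the intrinsics apply), "cam_to_world" (4x4, takes a point from camera to world coordinates). Camera axes: x right, y down, z forward; pixel columns grow to the right and rows downward; lengths in m; the calibration is good to about 2 mm. A picture is of the moment at which its call begins.
- job.close_job(): hands the job in, once; it reports no verdict.
The state is a dict: "clock": time; "qpos": joint angles; "qd": joint speeds; "effort": joint torques, N m; "position": TCP position; "eef_rot": TCP orientation; "contact_force": force on the tool from outside, world axes, zero at the start; "ft_torque": the same for the moment, N m; "gripper_width": finger opening in m.
Only numpy, scipy, OpenCV 4.12 (cv2) and the standard library are available. Lean on these libraries where they do the work, as an engineer would, in place of code of your own. Each camera call takes 0.05 s, during which the arm holds its last target.

## Task

Check the spring gauge with the red grip: pull its grip out along the track until the black pointer stands level with the yellow marker on its scale, hold it there for about two seconds, then guide it gently back until it is fully home, without letting it snap back, and let go. Do not pull the blue gauge or shift either yellow marker, and leave the flask and the timer where they stand.

Things in the scene. Friction and masses are not known exactly. Their poses are not given: they have to be found in the camera images.
- red_gauge: Bench spring gauge with the red grip, screwed down. Aluminium base plate 315 x 78 x 10 mm; the origin is on the bench top under the plate (the plate reaches from x = -165 to +150 mm and y = -50 to +28 mm), z up, x along the track: the grip is pulled out toward -x. A steel barrel 36 mm across (top at z = 50 mm, from x = 38 to 146 mm) holds the spring. A low bracket at x = -158 mm is 32 mm high.
- red_pull (a joint): How far the red grip is pulled out, in m: 0 fully home, end stop at 0.105. The spring always draws it home: about 2 N at 0 plus 1 N per 10 mm, lightly damped, so it flies back if let go when pulled out.
- red_grip (a point): Point inside the red grip, 80 mm above the bench top, on the middle line of the track; it moves with the grip. The grip is an upright rounded block, 18 mm along the track, 32 mm across it, from 46 to 102 mm above the bench top, on a carriage. At home it stands at x = -35 mm in the frame of the gauge, 64 mm in front of the barrel. Axes as the gauge.
- red_pointer (a point): Tip of the short black pointer on the red grip's carriage, 22 mm above the bench top and 27 mm to the -y side of the track's middle line; it moves with the grip and has the same x as the grip in the frame of the gauge. Axes as the gauge.
- red_mark (a point): The yellow marker on the red gauge's white scale, at its pointer side, 22 mm above the bench top; the marker is 6 mm long along the track, stands between y = -49 and -29 mm in the frame of the gauge and up to 30 mm above the bench top. Axes as the gauge. It is pushed along the scale to a different place each time, 40 to 80 mm in front of the pointer's home. Pointer and marker are level when their x in the frame of the gauge agree; pointer and marker pass without touching.
- blue_grip (a point): The same point of the blue grip of the second gauge, which is alike but for the colour and where its own marker stands. Leave it alone.
- blue_mark (a point): The yellow marker of the blue gauge. Leave it alone.
- flask: Loose conical glass flask, 79 mm across, 102 mm high, origin under its middle. Leave it alone.
- timer: Loose white bench timer, 59 x 66 x 26 mm, origin under its middle. Leave it alone.

How it is judged:
By the outcome, as a careful person would: the job done as asked, in the order asked, and still so for the second after the job is handed in, with the robot touching nothing.
It also fails if it takes over 32 s, if anything falls off the work surface, if the arm or the gripper's body presses on something with over 40 N, if the wrist force passes 120 N, or if a joint passes its speed limit or range.

## Working session

There is one attempt and no reset: what is moved stays moved. The work goes in short steps, Python scripts to look and compute and a tool call to move; the robot and the scene stay as the last step left them, time stands still between calls to the robot, and variables do not carry over. Pictures are saved under pics/ and viewed, and the job is handed in when it is done.

Besides the shell and the picture viewer there is one more tool, called as name(argument=value, ...) on one line, values as JSON. drive_tool: Moves the arm, as the interface text tells. Its arguments: {"type":"object","properties":{"deltas":{"type":"array","items":{"type":"array","items":{"type":"array","items":{"type":"number"}}}},"grip_force":{"type":"number"}},"required":["deltas"]}

```bash
mkdir -p pics; ls
python3 - <<'E'
from cell import monitor, get_image
import cv2,numpy as np
s=monitor.observe()
for k,v in s.items(): print(k,np.round(v,4))
for n in("scene","top"):
    d=get_image(n); cv2.imwrite(f"pics/{n}0.png",d["img"]); np.savez(f"{n}0.npz",**d)
    print(n,d["fx"],d["fy"],d["cx"],d["cy"],d["k1"]);print(np.round(d["cam_to_world"],4))
E
```

```text
pics
clock 0.0
qpos [-1.4504  0.3135  1.4985 -0.      1.331  -0.2234]
qd [ 0.0015 -0.0002  0.0007 -0.0013  0.0009  0.0013]
effort [-2.00000e-04 -4.12262e+01 -2.59741e+01 -2.00000e-04  4.10000e-03
  0.00000e+00]
position [ 0.1769 -0.494   0.2307]
eef_rot [ 0.9532  1.3534 -0.9516]
contact_force [-0.7044  0.6807 -0.2383]
ft_torque [0.0279 0.0019 0.0074]
gripper_width 0.0852
scene 447.28923043784 447.28923043784 250.37978472774998 189.74136253172168 -0.000787390723244327
[[ 0.6971 -0.4924  0.5211 -0.0037]
 [-0.717  -0.4841  0.5016 -0.8759]
 [ 0.0052 -0.7233 -0.6905  0.7174]
 [ 0.      0.      0.      1.    ]]
top 496.52301106958157 496.52301106958157 260.54904202811787 184.6497559398043 -0.12359876383393244
[[-0.0245 -0.9911  0.1305  0.3197]
 [-0.9996  0.0227 -0.0149 -0.4208]
 [ 0.0118 -0.1308 -0.9913  1.1687]
 [ 0.      0.      0.      1.    ]]
```

View pics/scene0.png

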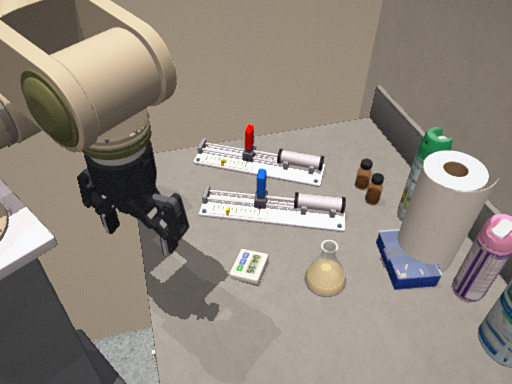

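View pics/top0.png

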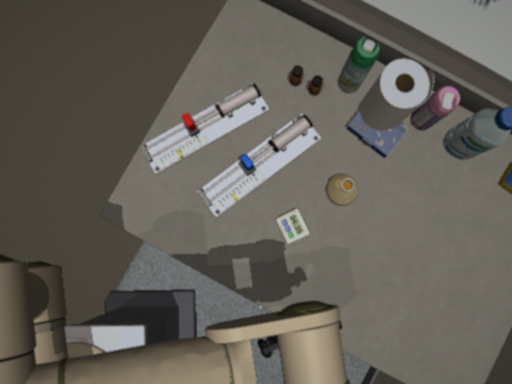

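The scene view shows the red grip at about (249,138) with its marker near (223,162). In the top view the grip is at about (189,123) with the marker near (181,154). Next I'll measure them.

```bash
cat > h.py <<'E'
import cv2,numpy as np
def ray(d,u,v):
    K=np.array([[d["fx"],0,d["cx"]],[0,d["fy"],d["cy"]],[0,0,1]],float)
    p=cv2.undistortPoints(np.array([[[u,v]]],float),K,np.array([float(d["k1"]),0,0,0]))[0,0]
    M=np.array(d["cam_to_world"]); r=M[:3,:3]@np.array([p[0],p[1],1]); return M[:3,3],r
def onz(d,u,v,z):
    o,r=ray(d,u,v); return o+r*(z-o[2])/r[2]
def tri(l):
    A=np.zeros((3,3));b=np.zeros(3)
    for o,r in l:
        r=r/np.linalg.norm(r);P=np.eye(3)-np.outer(r,r);A+=P;b+=P@o
    return np.linalg.solve(A,b)
def masks(img):
    h=cv2.cvtColor(img,cv2.COLOR_BGR2HSV)
    H,S,V=[h[...,i].astype(int) for i in range(3)]
    return dict(red=((H<8)|(H>172))&(S>170)&(V>90),blue=(H>100)&(H<130)&(S>150)&(V>90),yel=(H>20)&(H<36)&(S>100)&(V>110))
def blobs(m,lo=3):
    n,l,st,c=cv2.connectedComponentsWithStats(m.astype(np.uint8),connectivity=8)
    return [(int(st[i,4]),c[i].round(2),st[i,:4]) for i in range(1,n) if st[i,4]>=lo]
E
python3 - <<'E'
from h import *
for n,(x0,y0,x1,y1) in (("scene",(180,110,360,240)),("top",(130,70,330,230))):
    d=dict(np.load(n+"0.npz")); 
    for k,m in masks(d["img"]).items():
        mm=np.zeros_like(m);mm[y0:y1,x0:x1]=m[y0:y1,x0:x1]
        for b in blobs(mm): print(n,k,b, onz(d,*b[1],0.022 if k=="yel" else 0.08).round(4))
    c=d["img"][y0:y1,x0:x1]; cv2.imwrite(f"pics/{n}_c.png",cv2.resize(c,None,fx=4,fy=4,interpolation=cv2.INTER_CUBIC)[:600])
E
```

```text
scene red (185, array([248.64, 136.44]), array([245, 124,   9,  26], dtype=int32)) [ 0.605 -0.283  0.08 ]
scene blue (210, array([260.79, 182.18]), array([257, 169,   9,  27], dtype=int32)) [ 0.5092 -0.4124  0.08  ]
scene yel (15, array([222.53, 160.67]), array([221, 159,   4,   6], dtype=int32)) [ 0.5469 -0.2519  0.022 ]
scene yel (17, array([227.41, 209.59]), array([226, 207,   4,   8], dtype=int32)) [ 0.4421 -0.3786  0.022 ]
top red (90, array([187.57, 120.04]), array([182, 114,  12,  13], dtype=int32)) [ 0.6139 -0.276   0.08  ]
top blue (93, array([246.28, 161.1 ]), array([241, 155,  12,  13], dtype=int32)) [ 0.5166 -0.4067  0.08  ]
top yel (15, array([179.27, 153.  ]), array([177, 150,   5,   7], dtype=int32)) [ 0.5502 -0.2486  0.022 ]
top yel (15, array([234.13, 196.73]), array([232, 194,   5,   7], dtype=int32)) [ 0.4438 -0.376   0.022 ]
```

View pics/scene_c.png

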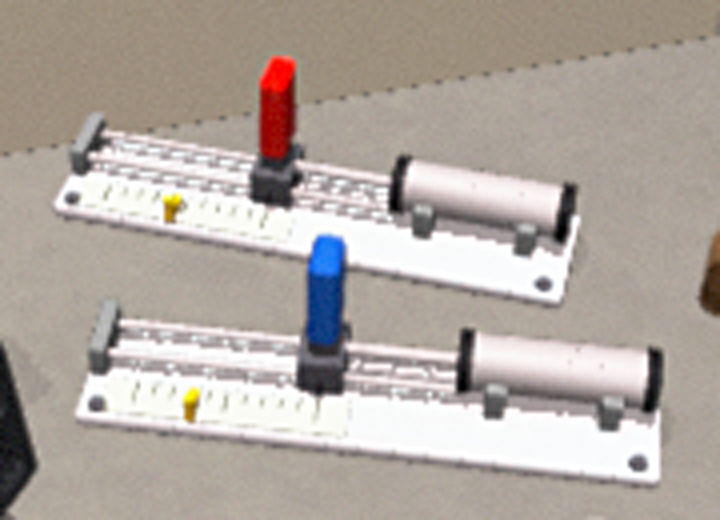

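View pics/top_c.png

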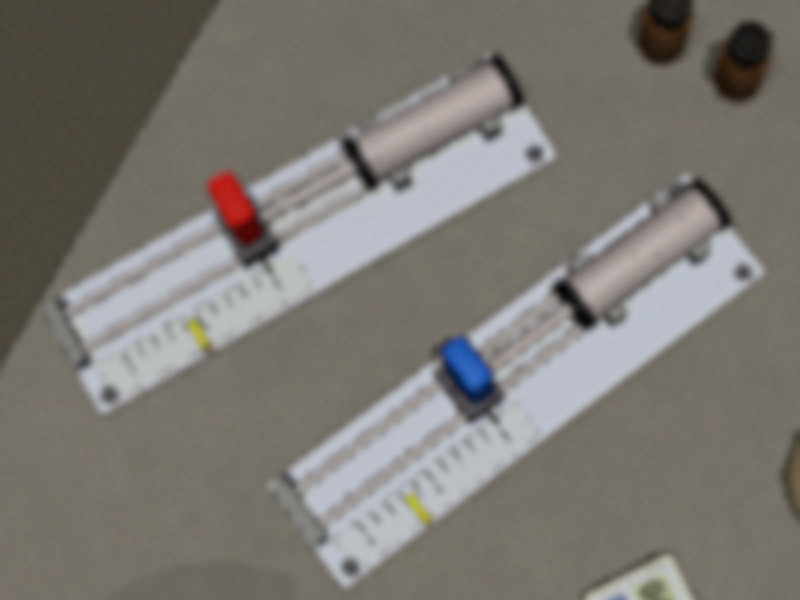

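```bash
python3 - <<'E'
from h import *
for n,(x0,y0,x1,y1),seed in (("scene",(190,130,330,190),None),("top",(135,75,275,175),None)):
    d=dict(np.load(n+"0.npz")); img=d["img"]
    h=cv2.cvtColor(img,cv2.COLOR_BGR2HSV)
    c=img[y0:y1,x0:x1].astype(int); 
    w=np.zeros(img.shape[:2],np.uint8)
    thr=175 if n=="scene" else 150
    w[y0:y1,x0:x1]=(c.min(2)>thr)
    w=cv2.morphologyEx(w,cv2.MORPH_CLOSE,np.ones((5,5)))
    nn,l,st,ce=cv2.connectedComponentsWithStats(w); i=1+np.argmax(st[1:,4]); m=l==i
    print(n,st[i])
    cv2.imwrite(f"pics/{n}_m.png",cv2.resize((m*255).astype(np.uint8)[y0:y1,x0:x1],None,fx=4,fy=4,interpolation=0))
    # lower edge: last mask row per column
    P=[]
    for u in range(x0,x1):
        r=np.where(m[:,u])[0]
        if len(r): P.append(onz(d,u,r.max()+.5,0.01)[:2])
    P=np.array(P,np.float32)
    n0=len(P);Q=P[int(.15*n0):int(.85*n0)]
    vx,vy,px,py=cv2.fitLine(Q,cv2.DIST_HUBER,0,.01,.01).ravel()
    if vx<0: vx,vy=-vx,-vy
    print("yaw",np.arctan2(vy,vx),"pt",px,py)
    ys,xs=np.where(m); W=np.array([onz(d,u,v,.01)[:2] for u,v in zip(xs,ys)])
    ex=np.array([vx,vy]);ey=np.array([-vy,vx])
    a=W@ex;b=W@ey
    print("x ext",np.percentile(a,[0,.3,99.7,100]),"y ext",np.percentile(b,[0,.3,99.7,100]),"edge",np.array([px,py])@ey)
    np.savez(n+"ax.npz",ex=ex,ey=ey)
    for k,z in(("red",.08),("yel",.022)):
        mm=np.zeros_like(m);mm[y0-20:y1,x0:x1]=masks(img)[k][y0-20:y1,x0:x1]
        for bb in blobs(mm):
            p=onz(d,*bb[1],z)[:2];print(k,p@ex,p@ey)
E
python3 -c "
import cv2,numpy as np
a=cv2.imread('pics/scene_m.png');b=cv2.imread('pics/top_m.png');cv2.imwrite('pics/m.png',np.vstack([a,b])[:600])"
```

```text
scene [ 193  139  132   47 2570]
yaw -1.0686297 pt 0.58990157 -0.35120267
x ext [0.40121626 0.40362849 0.72206512 0.72284848] y ext [0.34759156 0.34801048 0.45416664 0.45512994] edge 0.3480305
red 0.5392799096375654 0.3940498960433802
yel 0.48399916513098096 0.35810778342954513
top [ 146   89  123   84 3068]
yaw -1.0707101 pt 0.5564377 -0.28036246
x ext [0.40779479 0.40970051 0.71907699 0.72075102] y ext [0.3533509  0.3540024  0.42947202 0.43008763] edge 0.35386282
red 0.5365996117598649 0.40633536291979927
yel 0.48195457011063403 0.36359740426693055
```

View pics/m.png

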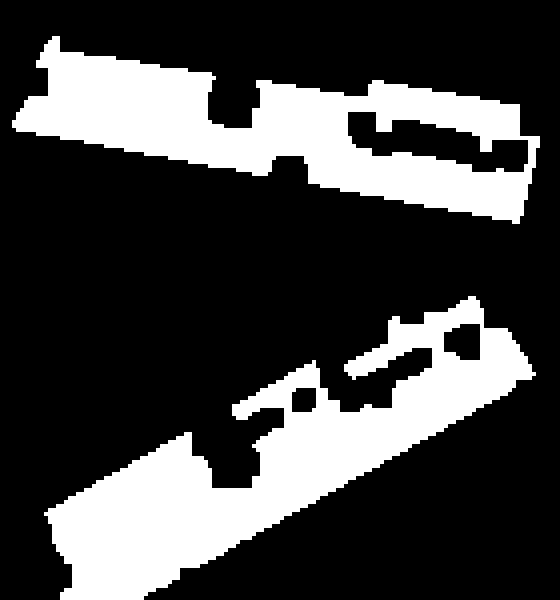

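Run:
```python
from cell import monitor
from h import *
from scipy.spatial.transform import Rotation as R
s=monitor.observe(); Rc=R.from_rotvec(s["eef_rot"]); print(Rc.as_matrix().round(3)); p=np.array(s["position"])
yaw=-1.0697; ex=np.array([np.cos(yaw),np.sin(yaw),0]);
for sg in (1,-1):
    z=sg*ex; x=np.array([0,0,-1]); y=np.cross(z,x); Rt=R.from_matrix(np.c_[x,y,z])
    print(sg,(Rc.inv()*Rt).as_rotvec().round(4))
ey=np.array([-ex[1],ex[0],0])
for n in("scene","top"):
    d=dict(np.load(n+"0.npz"));
    import itertools
ds,dt=[dict(np.load(n+"0.npz")) for n in("scene","top")]
# red grip top centre: top view centroid at z~.1
P=onz(dt,187.57,120.04,.098);print("top@.098",P,P@ex,P@ey)
P=tri([ray(ds,248.64,136.44),ray(dt,187.57,120.04)]);print("tri",P,P@ex,P@ey)
P=tri([ray(ds,222.53,160.67),ray(dt,179.27,153)]);print("mark",P,P@ex,P@ey)
g=ex*.537+ey*.403; g[2]=.20
print(g, Rc.inv().apply(g-p)*100)
```

```text
[[-0.     0.941  0.337]
 [ 0.001  0.337 -0.941]
 [-1.     0.    -0.001]]
1 [-0.1573 -0.0011 -0.0003]
-1 [ 2.9843e+00 -5.0000e-04  1.6000e-03]
top@.098 [ 0.6090121  -0.27844298  0.098     ] 0.5367719246525592 0.4003774870611828
tri [ 0.61581823 -0.27398049  0.06963296] 0.5361276432305416 0.40849056937054923
mark [ 0.55092048 -0.24769342  0.0171618 ] 0.48189634796183617 0.3641995527583952
[ 0.61142176 -0.27738319  0.2       ] [ 3.09806089 48.2114062  -5.75253763]
```

drive_tool(deltas=[[[-0.01,0,0,0.2,3,-0.4,8.5],[-0.03,0,0,0.5,7,-0.8,8.5],[-0.05,0,0,0.8,11.5,-1.4,8.5],[-0.07,0,0,1.1,16,-1.9,8.5],[-0.09,0,0,1.4,20.5,-2.4,8.5],[-0.11,0,0,1.7,25,-3,8.5],[-0.13,0,0,2,29.5,-3.5,8.5],[-0.145,0,0,2.3,34,-4,8.5],[-0.157,0,0,2.6,38.5,-4.6,8.5],[-0.157,0,0,2.9,42.5,-5.1,8.5],[-0.157,0,0,3.1,45.5,-5.4,8.5],[-0.157,0,0,3.1,47.3,-5.6,8.5],[-0.157,0,0,3.1,48,-5.7,8.5],[-0.157,0,0,3.1,48,-5.7,8.5]]])

```text
clock: 1.5
position: [0.6098, -0.2785, 0.1997]
eef_rot: [0.832, 1.407, -0.832]
contact_force: [-0.2, 0.8, -0.5]
gripper_width: 0.085
```

```bash
cat > look.py <<'E'
import sys
from cell import monitor, get_image
from h import *
from scipy.spatial.transform import Rotation as R
tag=sys.argv[1]
yaw=-1.0697; ex=np.array([np.cos(yaw),np.sin(yaw),0]);ey=np.array([-ex[1],ex[0],0])
s=monitor.observe();p=np.array(s["position"]);Rm=R.from_rotvec(s["eef_rot"]).as_matrix()
print("t",s["clock"],"s,t,z",(p@ex).round(4),(p@ey).round(4),p[2].round(4),"F along ex,ey,z",(s["contact_force"]@ex).round(2),(s["contact_force"]@ey).round(2),s["contact_force"][2].round(2),"w",s["gripper_width"])
print(Rm.round(3).tolist(), (Rm[:,2]@ex).round(4))
for n,(x0,y0,x1,y1) in (("scene",(180,110,330,210)),("top",(130,75,280,175))):
    d=get_image(n); np.savez(f"{n}{tag}.npz",**d)
    cv2.imwrite(f"pics/{n}{tag}.png",cv2.resize(d["img"][y0:y1,x0:x1],None,fx=5,fy=5,interpolation=cv2.INTER_CUBIC))
E
python3 look.py 1
```

```text
t 1.5 s,t,z 0.5372 0.401 0.1997 F along ex,ey,z -0.79 0.26 -0.48 w 0.0849544663178443
[[-0.001, 0.877, 0.481], [0.0, 0.481, -0.877], [-1.0, -0.0, -0.001]] 1.0
```

View pics/top1.png

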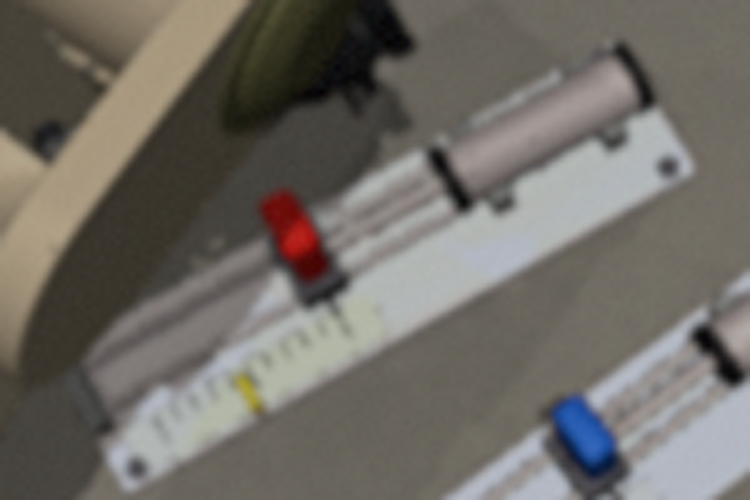

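View pics/scene1.png

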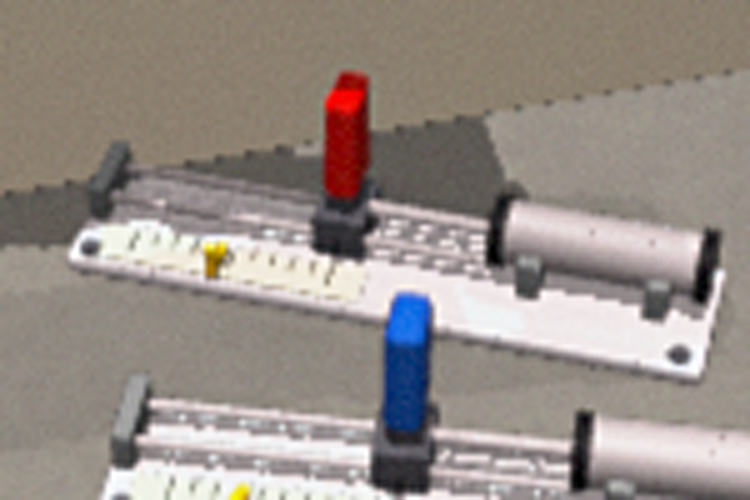

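drive_tool(deltas=[[[0,0,0,1,0,0,8.5],[0,0,0,3,0,0,8.5],[0,0,0,5.5,0,0,8.5],[0,0,0,8,0,0,8.5],[0,0,0,10.5,0,0,8.5],[0,0,0,12.5,0,0,8.5],[0,0,0,13.6,0,0,8.5],[0,0,0,13.9,0,0,8.5],[0,0,0,13.9,0,0,8.5]]], grip_force=40)

```text
clock: 2.5
position: [0.6096, -0.2792, 0.0616]
eef_rot: [0.833, 1.405, -0.833]
contact_force: [0.4, 0.3, -0.4]
gripper_width: 0.0847
```

```bash
python3 look.py 2; python3 -c "
import numpy as np,cv2
cv2.imwrite('pics/full2.png',np.load('scene2.npz')['img'])"
```

```text
t 2.5 s,t,z 0.5377 0.4005 0.0616 F along ex,ey,z -0.1 0.49 -0.4 w 0.08470431652575047
[[0.0, 0.877, 0.48], [-0.0, 0.48, -0.877], [-1.0, 0.0, 0.0]] 1.0
```

View pics/top2.png

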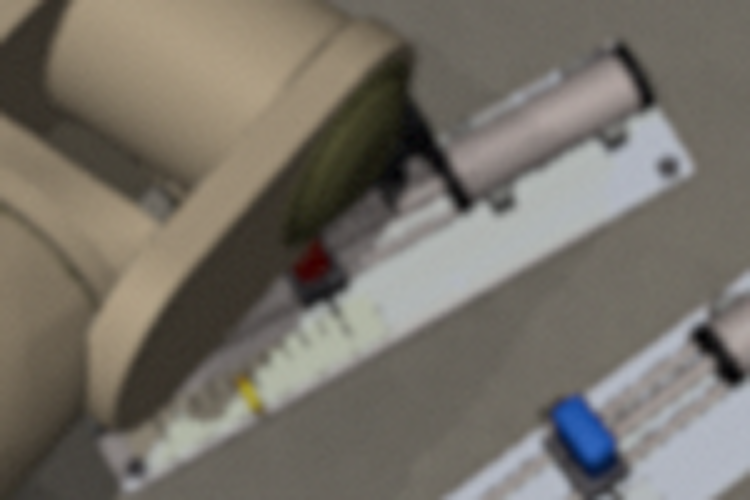

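View pics/scene2.png

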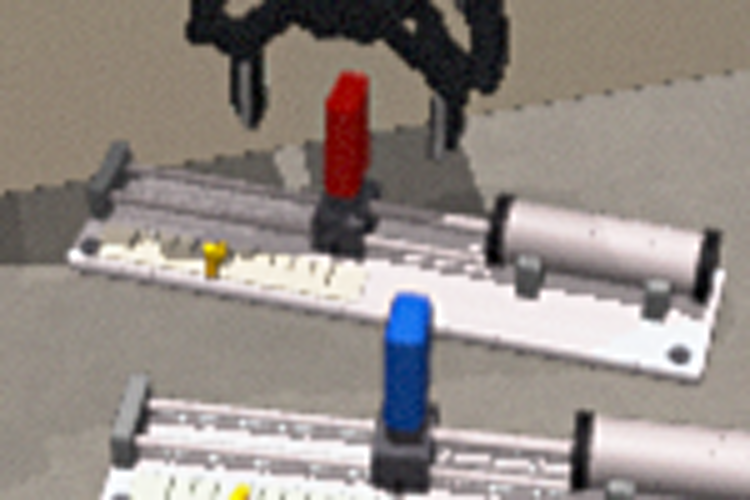

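drive_tool(deltas=[[[0,0,0,0,0,0,4],[0,0,0,0,0,0,2.4],[0,0,0,0,0,0,2],[0,0,0,0,0,0,1.2],[0,0,0,0,0,0,1.2],[0,0,0,0,0,0,1.2],[0,0,0,0,0,0,1.2],[0,0,0,0,0,0,1.2],[0,0,0,0,0,0,1.2],[0,0,0,0,0,0,1.2]]], grip_force=40)

```text
clock: 3.6
position: [0.6097, -0.2788, 0.0615]
eef_rot: [0.833, 1.405, -0.833]
contact_force: [-1.4, 0.8, 2.8]
gripper_width: 0.0175
```

```bash
python3 look.py 3
```

```text
t 3.6 s,t,z 0.5374 0.4008 0.0615 F along ex,ey,z -1.37 -0.82 2.79 w 0.01752984544876315
[[0.0, 0.877, 0.48], [-0.0, 0.48, -0.877], [-1.0, 0.0, 0.0]] 1.0
```

View pics/scene3.png

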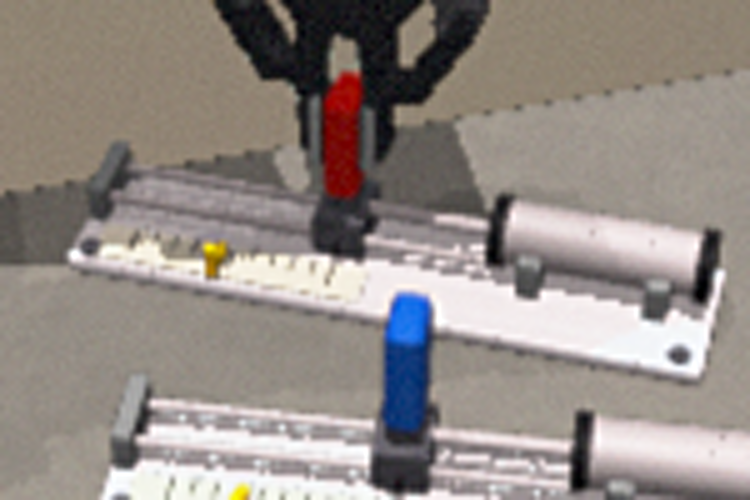

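View pics/top3.png

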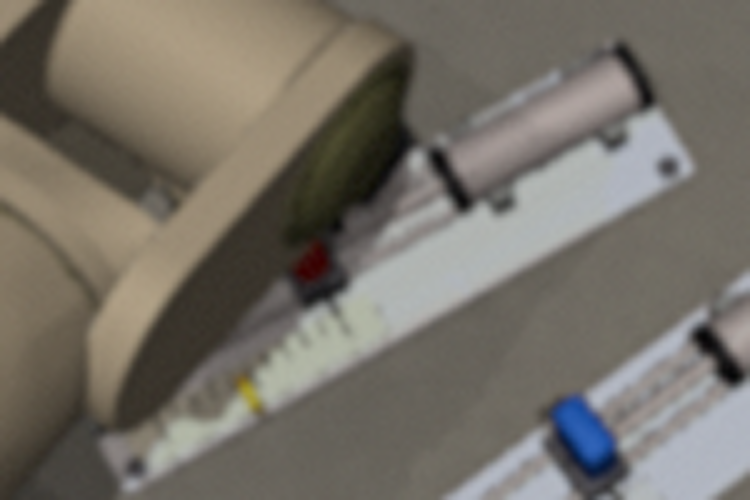

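drive_tool(deltas=[[[0,0,0,0,0,-0.1,1.2],[0,0,0,0,0,-0.3,1.2],[0,0,0,0,0,-0.7,1.2],[0,0,0,0,0,-1.1,1.2],[0,0,0,0,0,-1.5,1.2],[0,0,0,0,0,-1.9,1.2],[0,0,0,0,0,-2.3,1.2],[0,0,0,0,0,-2.7,1.2],[0,0,0,0,0,-3.1,1.2],[0,0,0,0,0,-3.5,1.2],[0,0,0,0,0,-3.9,1.2],[0,0,0,0,0,-4.3,1.2],[0,0,0,0,0,-4.6,1.2],[0,0,0,0,0,-4.8,1.2],[0,0,0,0,0,-4.9,1.2],[0,0,0,0,0,-4.9,1.2],[0,0,0,0,0,-4.9,1.2]]])

```text
clock: 5.4
position: [0.5861, -0.2363, 0.0614]
eef_rot: [0.832, 1.404, -0.833]
contact_force: [1.4, -5.9, 0.0]
gripper_width: 0.0176
```

```bash
python3 look.py 4
```

```text
t 5.4 s,t,z 0.4888 0.4005 0.0614 F along ex,ey,z 5.87 -1.62 0.0 w 0.0175624410668996
[[0.0, 0.877, 0.48], [-0.001, 0.48, -0.877], [-1.0, -0.0, 0.001]] 1.0
```

View pics/scene4.png

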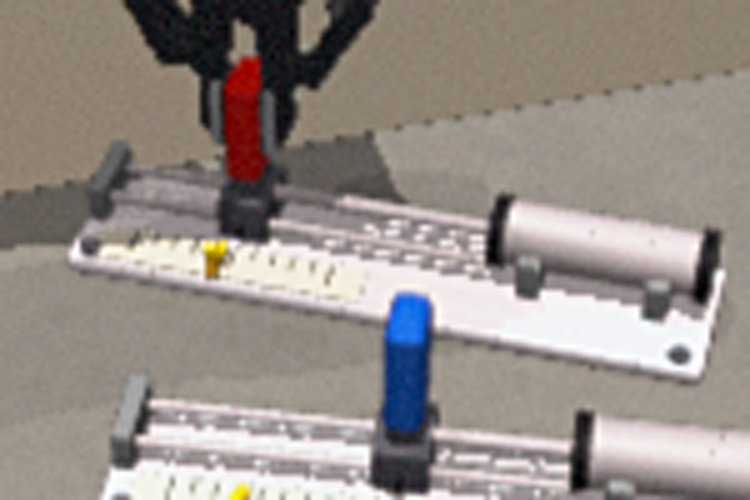

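View pics/top4.png

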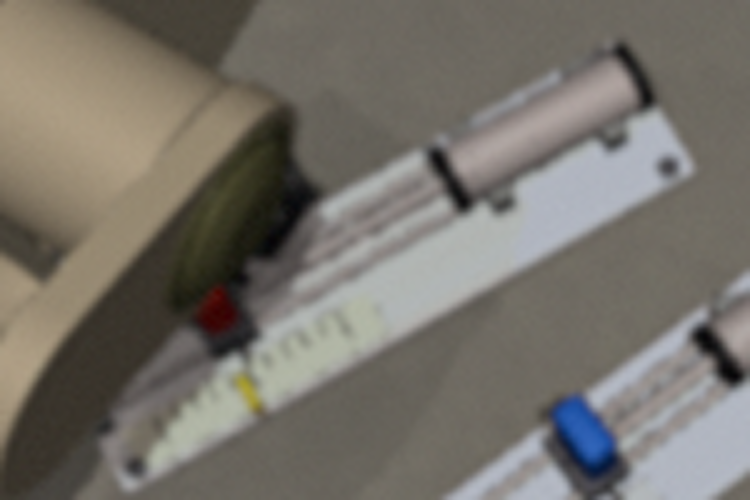

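```bash
cat > ortho.py <<'E'
import sys
from h import *
yaw=-1.0697; ex=np.array([np.cos(yaw),np.sin(yaw),0]);ey=np.array([-ex[1],ex[0],0])
S=np.arange(.44,.56,.0002);T=np.arange(.405,.350,-.0002)
def ortho(d,z):
    s,t=np.meshgrid(S,T);P=s[...,None]*ex+t[...,None]*ey;P[...,2]=z
    M=np.linalg.inv(d["cam_to_world"]);K=np.array([[d["fx"],0,d["cx"]],[0,d["fy"],d["cy"]],[0,0,1]],float)
    uv,_=cv2.projectPoints(P.reshape(-1,3),cv2.Rodrigues(M[:3,:3])[0],M[:3,3],K,np.array([float(d["k1"]),0,0,0]))
    uv=uv.reshape(s.shape+(2,)).astype(np.float32)
    return cv2.remap(d["img"],uv[...,0],uv[...,1],cv2.INTER_CUBIC)
if __name__=="__main__":
    out=[]
    for n,tag in [a.split(":") for a in sys.argv[2:]]:
        out.append(ortho(dict(np.load(n+tag+".npz")),.022))
    cv2.imwrite(sys.argv[1],np.vstack(out))
E
python3 ortho.py pics/o1.png top:4 scene:4
```

```text
(no output)
```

View pics/o1.png

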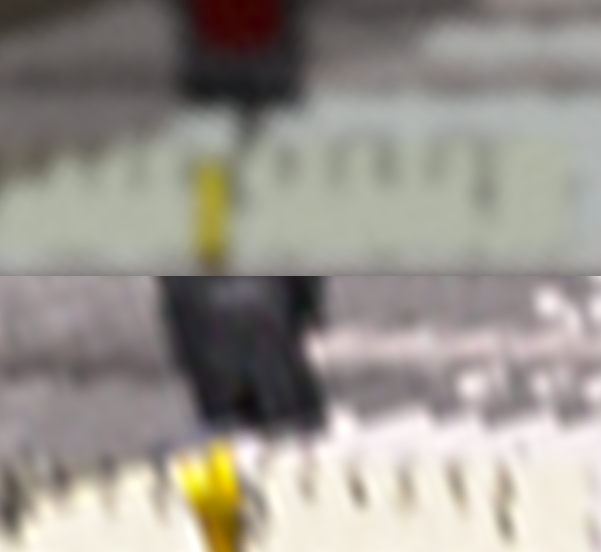

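drive_tool(deltas=[[[0,0,0,0,0,-0.1,1.2],[0,0,0,0,0,-0.3,1.2],[0,0,0,0,0,-0.48,1.2],[0,0,0,0,0,-0.58,1.2],[0,0,0,0,0,-0.63,1.2],[0,0,0,0,0,-0.63,1.2],[0,0,0,0,0,-0.63,1.2]]])

```text
clock: 6.2
position: [0.5831, -0.2309, 0.0615]
eef_rot: [0.832, 1.404, -0.834]
contact_force: [1.9, -7.9, 1.4]
gripper_width: 0.0174
```

```bash
python3 look.py 5;python3 ortho.py pics/o2.png top:5 scene:5
```

```text
t 6.2 s,t,z 0.4826 0.4005 0.0615 F along ex,ey,z 7.9 -2.12 1.42 w 0.01743705236549257
[[0.001, 0.877, 0.48], [-0.001, 0.48, -0.877], [-1.0, -0.0, 0.001]] 1.0
```

View pics/o2.png

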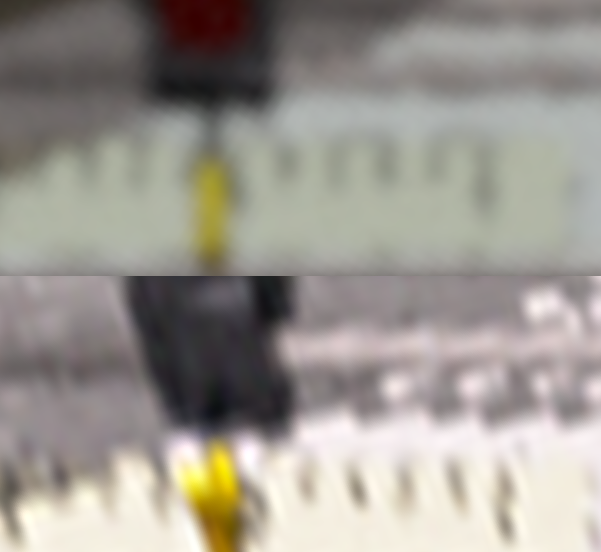

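View pics/scene5.png

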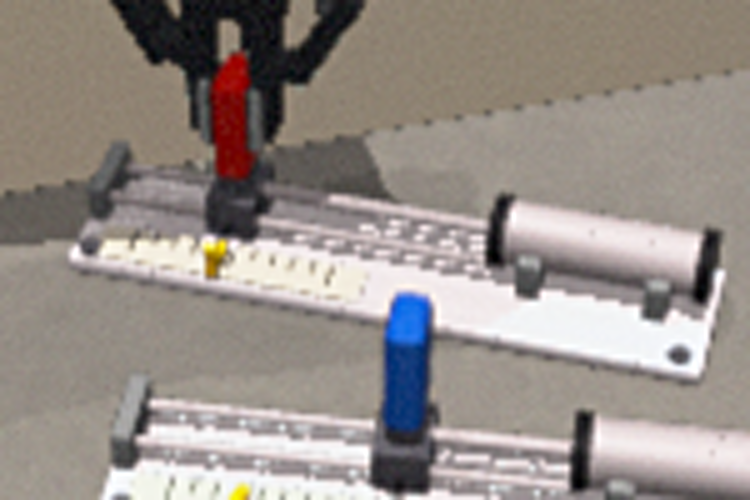

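The pointer sits at about (211,125) in the rectified top view and the marker at about (211,205), so they look level. I'll put a number on it.

Run:
```python
from ortho import *
o=ortho(dict(np.load("top5.npz")),.022).astype(float)
for r in range(104,150,5):
    g=o[r:r+5,180:245].mean((0,2)); w=np.clip(np.median(g)-3-g,0,None); print(r,(180+(w*np.arange(65)).sum()/max(w.sum(),1e-9)).round(1),w.max().round(1))
b=o[160:255,175:255]; y=np.clip((b[...,1]-b[...,0])-30,0,None); print("yel",175+(y.sum(0)*np.arange(80)).sum()/y.sum())
for r in range(160,260,12):
    w=y[r-160:r-148].sum(0);print(r,(175+(w*np.arange(80)).sum()/max(w.sum(),1e-9)).round(1))
```

```text
104 210.0 19.7
109 210.8 22.1
114 211.1 25.1
119 211.7 30.9
124 211.8 33.4
129 211.4 32.5
134 211.3 30.7
139 210.9 27.3
144 210.7 25.7
149 210.6 22.8
yel 211.12584062913012
160 210.3
172 211.0
184 211.6
196 211.9
208 211.6
220 211.0
232 210.0
244 210.3
256 175.0
```

Level to within 0.2 mm, so I'll hold for two seconds.

drive_tool(deltas=[[[0,0,0,0,0,0,1.2],[0,0,0,0,0,0,1.2],[0,0,0,0,0,0,1.2],[0,0,0,0,0,0,1.2],[0,0,0,0,0,0,1.2],[0,0,0,0,0,0,1.2],[0,0,0,0,0,0,1.2],[0,0,0,0,0,0,1.2],[0,0,0,0,0,0,1.2],[0,0,0,0,0,0,1.2],[0,0,0,0,0,0,1.2],[0,0,0,0,0,0,1.2],[0,0,0,0,0,0,1.2],[0,0,0,0,0,0,1.2],[0,0,0,0,0,0,1.2],[0,0,0,0,0,0,1.2],[0,0,0,0,0,0,1.2],[0,0,0,0,0,0,1.2],[0,0,0,0,0,0,1.2],[0,0,0,0,0,0,1.2]]])

```text
clock: 8.3
position: [0.5831, -0.2309, 0.0615]
eef_rot: [0.832, 1.404, -0.834]
contact_force: [2.9, -7.1, 1.4]
gripper_width: 0.0175
```

```bash
python3 look.py 6;python3 ortho.py pics/o3.png top:6 scene:6
```

```text
t 8.3 s,t,z 0.4826 0.4005 0.0615 F along ex,ey,z 7.62 -0.85 1.36 w 0.017491042088183268
[[0.001, 0.877, 0.48], [-0.001, 0.48, -0.877], [-1.0, -0.0, 0.002]] 1.0
```

View pics/o3.png

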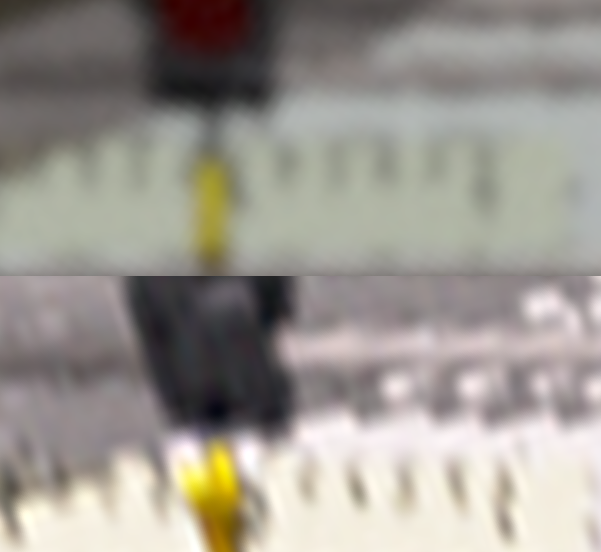

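The pointer is still level at about (211,125). I'll hold a moment longer, then guide it back slowly.

drive_tool(deltas=[[[0,0,0,0,0,0,1.2],[0,0,0,0,0,0,1.2],[0,0,0,0,0,0.1,1.2],[0,0,0,0,0,0.3,1.2],[0,0,0,0,0,0.6,1.2],[0,0,0,0,0,0.95,1.2],[0,0,0,0,0,1.3,1.2],[0,0,0,0,0,1.65,1.2],[0,0,0,0,0,2.0,1.2],[0,0,0,0,0,2.35,1.2],[0,0,0,0,0,2.7,1.2],[0,0,0,0,0,3.05,1.2],[0,0,0,0,0,3.4,1.2],[0,0,0,0,0,3.75,1.2],[0,0,0,0,0,4.1,1.2],[0,0,0,0,0,4.45,1.2],[0,0,0,0,0,4.75,1.2],[0,0,0,0,0,5.0,1.2],[0,0,0,0,0,5.15,1.2],[0,0,0,0,0,5.2,1.2]]])

```text
clock: 10.4
position: [0.6082, -0.276, 0.0614]
eef_rot: [0.833, 1.406, -0.833]
contact_force: [-0.8, -2.8, 5.2]
gripper_width: 0.0173
```

drive_tool(deltas=[[[0,0,0,0,0,0.05,1.2],[0,0,0,0,0,0.1,1.2],[0,0,0,0,0,0.15,1.2],[0,0,0,0,0,0.2,1.2],[0,0,0,0,0,0.23,1.2],[0,0,0,0,0,0.23,1.2]]])

```text
clock: 11.0
position: [0.6092, -0.2779, 0.0614]
eef_rot: [0.833, 1.406, -0.833]
contact_force: [-0.9, -3.8, 5.6]
gripper_width: 0.0172
```

```bash
python3 look.py 7;python3 ortho.py pics/o4.png top:7 top:2
```

```text
t 11.0 s,t,z 0.5364 0.4008 0.0614 F along ex,ey,z 2.93 -2.59 5.64 w 0.017200415696294217
[[-0.0, 0.877, 0.48], [0.0, 0.48, -0.877], [-1.0, 0.0, -0.0]] 1.0
```

View pics/o4.png

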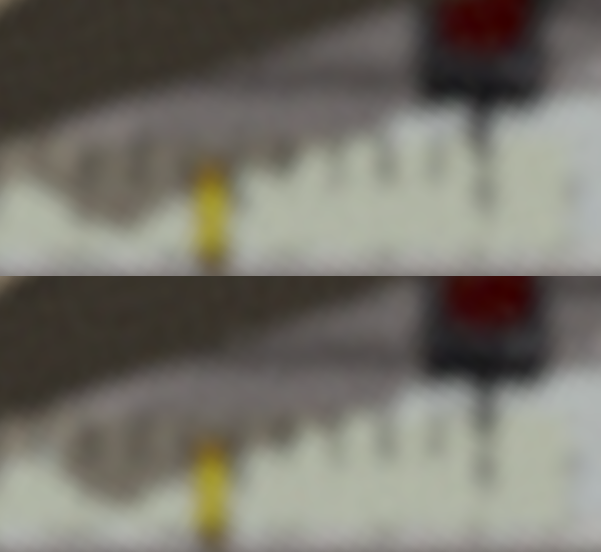

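The pointer is at about 481 px against 485 px at home, so it is about 0.8 mm short. I'll ease it on in small steps.

drive_tool(deltas=[[[0,0,0,0,0,0.03,1.2],[0,0,0,0,0,0.06,1.2],[0,0,0,0,0,0.09,1.2],[0,0,0,0,0,0.11,1.2],[0,0,0,0,0,0.11,1.2],[0,0,0,0,0,0.11,1.2]]])

```text
clock: 11.7
position: [0.6097, -0.2788, 0.0614]
eef_rot: [0.833, 1.406, -0.833]
contact_force: [-1.3, -2.8, 5.6]
gripper_width: 0.0176
```

```bash
python3 look.py 8
cat > dk.py <<'E'
from ortho import *
for tag in sys.argv[1:]:
    o=ortho(dict(np.load(f"top{tag}.npz")),.022).astype(float)
    g=o[104:130,455:515].mean((0,2)); w=np.clip(np.median(g)-5-g,0,None); print(tag,455+(w*np.arange(60)).sum()/w.sum())
E
python3 dk.py 0 1 2 3 7 8
```

```text
t 11.7 s,t,z 0.5374 0.4008 0.0614 F along ex,ey,z 1.84 -2.54 5.64 w 0.017632723143192506
[[-0.0, 0.877, 0.48], [0.0, 0.48, -0.877], [-1.0, -0.0, -0.001]] 1.0
0 485.1726642199552
1 484.87070687227845
2 484.9842945860122
3 484.84668353457386
7 480.82084492718826
8 485.15987404555244
```

drive_tool(deltas=[[[0,0,0,0,0,0.02,1.2],[0,0,0,0,0,0.04,1.2],[0,0,0,0,0,0.05,1.2],[0,0,0,0,0,0.05,1.2]]])

```text
clock: 12.2
position: [0.6097, -0.2788, 0.0614]
eef_rot: [0.833, 1.407, -0.833]
contact_force: [-3.2, 0.1, 6.4]
gripper_width: 0.0176
```

```bash
python3 look.py 9; python3 dk.py 9
```

```text
t 12.2 s,t,z 0.5374 0.4008 0.0614 F along ex,ey,z -1.59 -2.73 6.4 w 0.017572841542124257
[[-0.001, 0.877, 0.48], [0.001, 0.48, -0.877], [-1.0, -0.0, -0.002]] 1.0
9 484.8563475130017
```

The force has reversed and the grip has stopped moving, so it is on its home stop. I'll open, then lift.

drive_tool(deltas=[[[0,0,0,0,0,0,2.2],[0,0,0,0,0,0,3],[0,0,0,0,0,0,5],[0,0,0,0,0,0,7],[0,0,0,0,0,0,8.5],[0,0,0,0,0,0,8.5],[0,0,0,0,0,0,8.5],[0,0,0,0,0,0,8.5]]])

```text
clock: 13.1
position: [0.6099, -0.2794, 0.0613]
eef_rot: [0.833, 1.405, -0.833]
contact_force: [-0.2, -0.4, -0.4]
gripper_width: 0.0851
```

```bash
python3 look.py 10; python3 dk.py 10
```

```text
t 13.1 s,t,z 0.538 0.4008 0.0613 F along ex,ey,z 0.26 -0.33 -0.36 w 0.08512703404480974
[[0.0, 0.877, 0.48], [0.0, 0.48, -0.877], [-1.0, 0.0, -0.0]] 1.0
10 485.07271624766463
```

View pics/scene10.png

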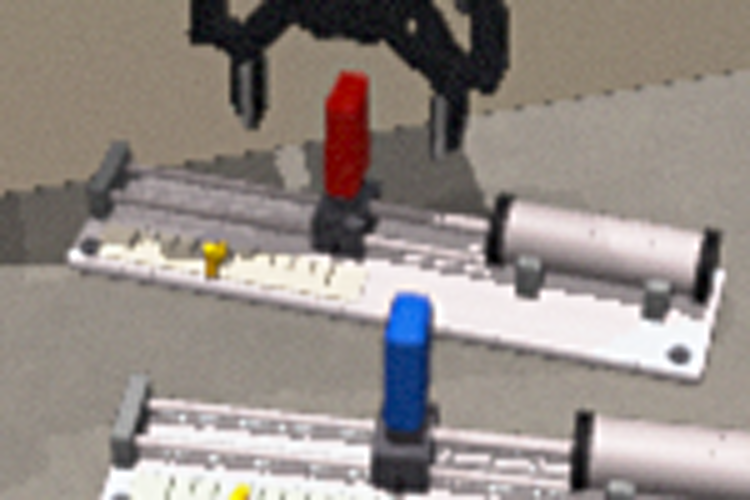

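The fingers are open and clear of the grip, which stands home at about (347,135) in the crop.

drive_tool(deltas=[[[0,0,0,-1,0,0,8.5],[0,0,0,-3,0,0,8.5],[0,0,0,-5.5,0,0,8.5],[0,0,0,-8,0,0,8.5],[0,0,0,-10.5,0,0,8.5],[0,0,0,-12.5,0,0,8.5],[0,0,0,-13.6,0,0,8.5],[0,0,0,-13.9,0,0,8.5],[0,0,0,-13.9,0,0,8.5]]])

```text
clock: 14.1
position: [0.6098, -0.2793, 0.2]
eef_rot: [0.833, 1.406, -0.833]
contact_force: [-1.1, 0.5, -0.2]
gripper_width: 0.0849
```

```bash
python3 look.py 11; python3 dk.py 11
python3 - <<'E'
from h import *
import cv2
for n,(x0,y0,x1,y1) in (("scene",(180,110,360,300)),("top",(130,70,370,250))):
  for t in("0","11"):
    d=dict(np.load(n+t+".npz"))
    for k,m in masks(d["img"]).items():
        mm=np.zeros_like(m);mm[y0:y1,x0:x1]=m[y0:y1,x0:x1]
        print(n,t,k,[(b[0],b[1].tolist()) for b in blobs(mm,8)])
cv2.imwrite("pics/end.png",np.load("scene11.npz")["img"])
E
```

```text
t 14.1 s,t,z 0.5379 0.4007 0.2 F along ex,ey,z -0.91 -0.71 -0.2 w 0.08487322350506125
[[-0.0, 0.877, 0.48], [0.0, 0.48, -0.877], [-1.0, -0.0, -0.0]] 1.0
11 484.9937049158429
scene 0 red [(185, [248.64, 136.44])]
scene 0 blue [(210, [260.79, 182.18])]
scene 0 yel [(15, [222.53, 160.67]), (17, [227.41, 209.59])]
scene 11 red [(177, [248.54, 136.67])]
scene 11 blue [(204, [260.72, 181.88])]
scene 11 yel [(14, [222.5, 160.57]), (18, [227.33, 209.5])]
top 0 red [(90, [187.57, 120.04])]
top 0 blue [(93, [246.28, 161.1])]
top 0 yel [(15, [179.27, 153.0]), (15, [234.13, 196.73])]
top 11 red [(89, [187.64, 120.1])]
top 11 blue [(93, [246.24, 160.97])]
top 11 yel [(16, [179.19, 153.0]), (15, [234.13, 196.73])]
```

View pics/end.png

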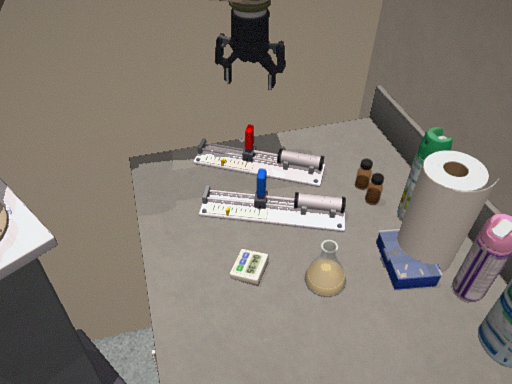

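The arm is clear. The flask at (326,270), the timer at (249,266), both grips and both markers are where they started.

```bash
python3 -c "
from cell import job
print(job.close_job())"
```

```text
the job is handed in; nothing more can be done
None
```

I gripped the red grip and pulled it out about 55 mm, until the pointer was level with the yellow marker. I held it there for about 2.3 s, eased it back slowly onto its home stop, let go and lifted clear, then handed the job in at about 14 s.

- **Level with the marker:** the top view put the pointer and the marker within about 0.2 mm of each other. The arm's position read the same at the start and end of the hold.
- **Fully home:** my first return stopped about 0.8 mm short, so I eased it on until the force reversed and the grip stopped moving. After release the pointer was within 0.1 mm of where it started.
- **Left alone:** the blue grip and both yellow markers stayed within 0.3 pixel of their first positions. The flask and timer looked unmoved in the last picture; I did not measure those two.
- **Disagreements:** the two cameras differed by a few millimetres in absolute position. I used only the top view to compare pointer and marker, and no check failed at the end.

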